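Plug-gauge two adapter collars at the microscope bench

ROBOT

A 7-joint arm with a two-finger parallel gripper is mounted at the origin on the work surface. World frame = base frame: x ahead of the robot, y to its left, z up, the work surface at z = 0. Lengths are in m, angles in degrees, forces in N, time in s.
With the tool pointing down it reaches from about 0.4 to 0.85 m from the base axis. Payload 4.4 kg.
Tool frame: the origin (TCP) lies at the very end of the fingers, on their centre line; the grasp point (between the pads) lies 19 mm behind it; z points along the fingers, y is the line along which they close (so a half turn about z gives the same grasp; the last joint's range is limited). The gripper opens to 94 mm and grips with 3 to 60 N. Pads are 16 mm wide; open, the fingers measure 119 mm over their backs; the gripper's body (75 mm by 177 mm) begins 78 mm behind the grasp point.
Start: joints at [71.631, 36.005, 2.206, 86.941, -1.547, 57.084, -1.146], TCP at [0.164, -0.629, 0.205] pointing down, gripper open.
Joint ranges: [-175.42, 175.42], [-21.48, 121.26], [-71.46, 75.88], [10.55, 141.38], [-63.04, 243.04], [13.31, 113.54], [-168.57, 168.57]. Speed limits (degrees/s): [147.25, 147.25, 180, 180, 180, 180, 180].

INTERFACE

Orientations are given as [roll, pitch, yaw] about the fixed x, y, z axes, in that order (R = Rz(yaw) Ry(pitch) Rx(roll)).
In Python, from workcell import ctrl, monitor, camera, get_calibration, ticket gives the robot as it stands. Calls block until the motion is done:
- ctrl.goto(position, orientation): joint-space move of the TCP to a pose.
- ctrl.move_straight(position, ori=None, v=0.15, threshold=None): straight line of the TCP; ori=None keeps the orientation; v is the mean speed in m/s. With threshold (N) it stops when the force on the tool has changed by that much, and returns True; else False.
- ctrl.set_joints(angles): joint-space move.
- ctrl.move_gripper(opening, squeeze=None): finger opening in m; squeeze is the grip in N (None keeps the last); returns when the fingers have stopped.
- ctrl.sleep(seconds).
- ctrl.solve_ik(position, orientation): joint angles nearest the present ones, or None.
- monitor.read_state(): the state.
- camera(name): name is "scene" or "top" or "wrist"; returns (picture, depth): 480x640x3 uint8, red, green, blue; 480x640 float32, m along the optical axis (not along the pixel's ray), 0 where there is no reading.
- get_calibration(name): a dict with "K" (3x3 intrinsics, pixels), "R" (3x3) and "t" (3): a world point X has camera coordinates R X + t. Camera axes: x right, y down, z forward; pixel columns grow to the right and rows downward; lengths in m; the calibration is good to about 2 mm. The wrist camera is an equidistant fisheye: a pixel r from the principal point sees the ray r / f radians off the axis. A picture is of the moment at which its call begins: read the wrist's pose just before it. get_calibration takes no time and is no camera call; for the wrist camera it gives the pose at the moment of the call.
A pose or a line that the arm cannot do raises ctrl.IKError and nothing moves.
- ticket.job_done(): hands the job in; it is judged then, once.
The state is a dict: "clock": time; "joints": joint angles; "qd": joint speeds; "effort": joint torques, N m; "position": TCP position; "ee_rot": TCP orientation; "ft_force": force on the tool from outside, world axes, zero at the start; "wrist_torque": the same for the moment, N m; "width": finger opening in m; "grip_force": force on a finger pad.
Only numpy, scipy, OpenCV 4.12 (cv2) and the standard library are available. Lean on these libraries where they do the work, as an engineer would, in place of code of your own. Each camera call takes 0.05 s, during which the arm holds its last target. There are 200 camera calls.

TASK

Two aluminium adapter collars for the nosepiece stand on the locked turntable, one with a wide bore and one with a narrow bore. Take the green-handled plug gauge out of its black stand and, holding it, first touch its nose down on the mouth of the narrow-bored collar to show that it will not go in; then lower it by hand into the wide-bored collar until its flange sits on the rim, and leave it standing there to mark the good part. Leave both collars standing where they are on the turntable.

Things in the scene. Friction and masses are not known exactly. Their poses are not given: they have to be found in the camera images.
- gauge: Plug gauge, 140 g, upright, nose down. Origin: centre of nose end; z up. Above it in mm: 0-40 steel nose dia 24 (end tapered to 14 over 8), 40-45 flange dia 46, 45-95 green round handle dia 26: grip here. It hangs by its flange in a black fixed 80 x 80 x 45 block with a 30 mm hole: nose end starts 5 mm above the bench, lift it over 40 mm to clear.
- wide_collar: Loose aluminium ring, dia 64, 45 mm high, 280 g, 34 mm through bore. Origin: centre of underside; z up; mouth 45 mm above it. Gauge home: flange on the rim, nose end 5 mm above this origin. Stands on a fixed turntable (does not turn; 230 mm across, 30 mm high, black top), 132 mm from the other collar, centre to centre.
- narrow_collar: Loose aluminium ring of the same outside, dia 64, 45 mm high, 380 g, with a 12 mm through bore, too small for the gauge: the nose end stops on its mouth. Origin: centre of underside; z up; mouth 45 mm above it. Stands on the same turntable.
Things that resemble listed ones, but are neither listed nor needed, are in the scene too. Of the things like the gauge, leave any that is blue, pink or yellow; of the rest the smaller one is meant.

How it is judged (in metres and radians):
On the way, in this order (a step that is already met when the one before it is completed fails the run):
1. the held gauge's nose touches the mouth of the narrow-bored collar, within 15 mm of its centre (contact force between gauge and narrow_collar above 0.3 N and horizontal distance between gauge and narrow_collar below 0.015 m and z of gauge in the frame of narrow_collar above 0.035 m and contact force between the fingers and gauge above 1 N), for 0.1 s.
2. the gauge, still held, is lowered into the wide-bored collar to within 15 mm of home (horizontal distance between gauge and wide_collar below 0.012 m and z of gauge in the frame of wide_collar below 0.02 m and contact force between the fingers and gauge above 1 N), for 0.1 s.
At the end, for the whole second after the job is handed in: The gauge stands at rest in the wide-bored collar, upright within 10 degrees, within 12 mm of its axis, its flange down on the rim (within 5 mm), released; both collars stand upright (within 10 degrees) within 25 mm of where they began (horizontal distance between gauge and wide_collar below 0.012 m and z of gauge in the frame of wide_collar below 0.01 m and angle between each of gauge, wide_collar, narrow_collar's own z axis and vertical below 0.17 rad and linear speed of gauge below 0.02 m/s and distance of each of wide_collar, narrow_collar from where it was at the start of the episode below 0.025 m); the robot touches nothing.
It fails at once if a collar is lifted, shoved more than 40 mm or tipped over (distance of any of wide_collar, narrow_collar from where it was at the start of the episode above 0.04 m or angle between any of wide_collar, narrow_collar's own z axis and vertical above 0.5 rad).
It also fails if it takes over 45 s, if anything falls off the work surface, if the arm or the gripper's body presses on something with over 40 N, if the wrist force passes 120 N, or if a joint passes its speed limit or range.

## Working session

There is one attempt and no reset: what is moved stays moved. The work goes in short steps, each a Python script; the robot and the scene stay as the last script left them, time stands still between calls to the robot, and variables do not carry over. Pictures are saved under pics/ and viewed, at most 10 in all, crops included, and the job is handed in when it is done.

```bash
mkdir -p pics; python3 - <<'E'
from workcell import ctrl, monitor, camera, get_calibration
import cv2,numpy as np
for n in("scene","top"):
    p,d=camera(n); cv2.imwrite(f"pics/{n}0.png",p[:,:,::-1]); np.savez(f"pics/{n}0.npz",p=p,d=d,**get_calibration(n))
    c=get_calibration(n);print(n,c["K"].round(1).tolist(),(-c["R"].T@c["t"]).round(3),c["R"].round(2).tolist())
s=monitor.read_state();print(s)
E
```

```text
scene [[505.5, 0.0, 316.5], [0.0, 505.5, 230.3], [0.0, 0.0, 1.0]] [ 1.038 -0.236  0.919] [[0.47, 0.88, -0.01], [0.71, -0.39, -0.58], [-0.52, 0.26, -0.81]]
top [[508.9, 0.0, 319.9], [0.0, 508.9, 248.7], [0.0, 0.0, 1.0]] [0.458 0.056 1.173] [[0.01, -1.0, 0.01], [-1.0, -0.01, -0.05], [0.05, -0.01, -1.0]]
{'clock': 0.1, 'joints': array([71.63027138, 36.05305362,  2.20236614, 86.98826443, -1.54584819,
       57.08335115, -1.14467483]), 'qd': array([ 0.02619797, -0.10983345,  0.00136201, -0.22077086, -0.09815643,
        0.00518363,  0.02828471]), 'effort': array([ 2.21868824e-03, -5.50794053e+01,  1.14649773e+00, -1.87120181e+01,
       -5.23520855e-02,  1.91482186e-02,  6.10712505e-05]), 'position': array([ 0.1637232 , -0.62844407,  0.20466352]), 'ee_rot': array([-1.79905012e+02,  1.61735092e-03,  1.46018629e+01]), 'ft_force': array([-0.87673239,  0.44663909,  0.26685902]), 'wrist_torque': array([ 0.0437697 , -0.00690034,  0.00656654]), 'grip_force': 0.0, 'width': 0.0937833902699555}
```

View pics/scene0.png

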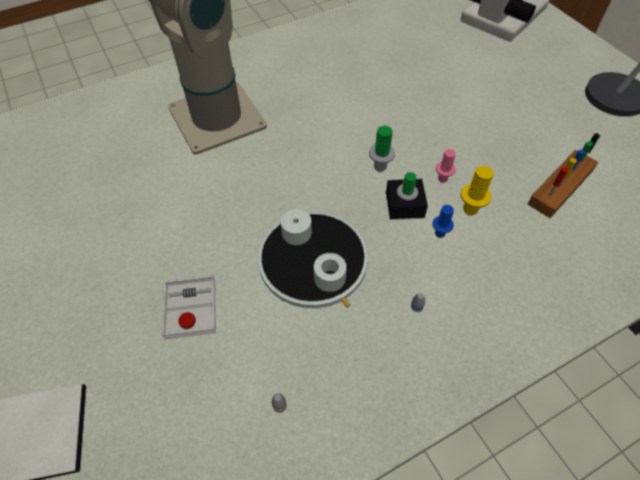

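View pics/top0.png

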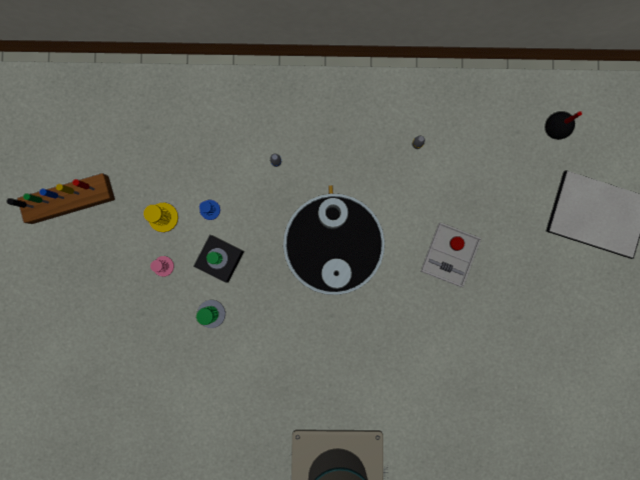

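The top view shows the target gauge in the black stand at about (217,258), the wide collar at (333,212) and the narrow collar at (336,273). The larger decoy is at (209,314). The scene view agrees: gauge (409,185), narrow (296,227), wide (330,272).

```bash
cat > h.py <<'E'
import numpy as np,cv2
def load(n): return np.load(f"pics/{n}0.npz")
def plane(c,uv,z):
    K,R,t=c["K"],c["R"],c["t"]; o=-R.T@t
    r=R.T@np.linalg.inv(K)@np.array([uv[0],uv[1],1.]); return o+r*(z-o[2])/r[2]
def near(mask,uv,rad):
    m=np.zeros(mask.shape,np.uint8); cv2.circle(m,uv,rad,255,-1); return mask&m
def big(m):
    return max(cv2.findContours(m,cv2.RETR_EXTERNAL,cv2.CHAIN_APPROX_NONE)[0],key=cv2.contourArea)
E
python3 - <<'E'
from h import *
W={"top":dict(gauge=(217,258),wide=(333,212),narrow=(336,273)),"scene":dict(gauge=(409,185),narrow=(296,227),wide=(330,272))}
for n in W:
    c=load(n); p=c["p"]; d=c["d"]; hsv=cv2.cvtColor(p,cv2.COLOR_RGB2HSV)
    K,R,t=c["K"],c["R"],c["t"]
    v,u=np.mgrid[:480,:640]; P=(np.stack([(u-K[0,2])/K[0,0]*d,(v-K[1,2])/K[1,1]*d,d],-1)-t)@R
    green=cv2.inRange(hsv,(45,100,40),(80,255,255)); 
    g=near(green,W[n]["gauge"],22)>0
    q=P[g&(d>0)]; top=q[q[:,2]>np.percentile(q[:,2],95)-.006]
    print(n,"gauge green depth pts: zmax",q[:,2].max().round(3),"top centre",np.median(top,0).round(4),((top.max(0)+top.min(0))/2).round(4),"spread",np.ptp(top,axis=0).round(3))
    for k in("wide","narrow"):
        m=near(cv2.inRange(p,(90,90,90),(255,255,255)),W[n][k],26)>0
        q=P[m&(d>0)]; q=q[abs(q[:,2]-.075)<.006]
        (x,y),r=cv2.minEnclosingCircle(q[:,:2].astype(np.float32))
        e=cv2.fitEllipse(big((m*255).astype(np.uint8)))
        print(n,k,"z",np.median(q[:,2]).round(4),"circle",round(x,4),round(y,4),"r",round(r,4),"mid",((q.max(0)+q.min(0))/2)[:2].round(4),"ell",np.round(plane(c,e[0],.075),4),np.round(e[1],1))
    # flange ring
    m=near(((hsv[...,1]<60)&(hsv[...,2]>70)).astype(np.uint8)*255,W[n]["gauge"],15)|near(green,W[n]["gauge"],15)
    q=P[(m>0)&(d>0)]; q=q[abs(q[:,2]-.05)<.006]; print(n,"flange",len(q),((q.max(0)+q.min(0))/2).round(4),np.ptp(q,axis=0).round(3))
E
```

```text
top gauge green depth pts: zmax 0.105 top centre [0.4884 0.2709 0.1008] [0.4874 0.2717 0.1016] spread [0.023 0.025 0.008]
top wide z 0.0755 circle 0.5893 0.0177 r 0.0314 mid [0.5894 0.0176] ell [0.5893 0.0174 0.075 ] [27.8 28.1]
top narrow z 0.0756 circle 0.4577 0.0091 r 0.0313 mid [0.4574 0.0089] ell [0.4576 0.009  0.075 ] [28.  28.4]
top flange 165 [0.4879 0.2705 0.0502] [0.044 0.043 0.012]
scene gauge green depth pts: zmax 0.105 top centre [0.4905 0.2706 0.1004] [0.4906 0.2717 0.1006] spread [0.025 0.026 0.008]
scene wide z 0.0749 circle 0.5907 0.0182 r 0.0329 mid [0.5906 0.0181] ell [0.5961 0.0166 0.075 ] [29.9 35.6]
scene narrow z 0.075 circle 0.4596 0.0094 r 0.0327 mid [0.4596 0.0095] ell [0.4566 0.0067 0.075 ] [38.8 43.1]
scene flange 163 [0.4811 0.2872 0.0501] [0.061 0.074 0.01 ]
```

The measurements agree: the collar spacing comes out at 0.132 m, rims at z≈0.075 and the gauge top at z≈0.100. Next I'll go above the gauge and check with the wrist camera. I'll also check the decoy heights for clearance.

```bash
python3 - <<'E'
from h import *
c=load("top");d=c["d"];K,R,t=c["K"],c["R"],c["t"]
v,u=np.mgrid[:480,:640]; P=(np.stack([(u-K[0,2])/K[0,0]*d,(v-K[1,2])/K[1,1]*d,d],-1)-t)@R
for k,uv in dict(big=(209,314),yellow=(158,216),pink=(162,266),blue=(209,209)).items():
    q=P[uv[1]-14:uv[1]+14,uv[0]-14:uv[0]+14].reshape(-1,3); q=q[q[:,2]>np.percentile(q[:,2],97)-.005]; print(k,np.median(q,0).round(3))
from workcell import *
s=monitor.read_state()
p=s["position"].copy();p[2]=.27; ctrl.move_straight(p)
ctrl.move_gripper(.06)
for yaw in(0,-60,180,120,90,-90):
    print(yaw, [None if (q:=ctrl.solve_ik([.489,.2712,z],[180,0,yaw])) is None else q.round(0) for z in(.25,)])
ctrl.goto([.489,.2712,.25],[180,0,0])
s=monitor.read_state();print(s["clock"],s["position"],s["joints"].round(1))
p,_=camera("wrist"); cv2.imwrite("pics/w1.png",p[:,:,::-1])
E
```

```text
big [0.368 0.279 0.13 ]
yellow [0.576 0.387 0.138]
pink [0.468 0.39  0.096]
blue [0.596 0.291 0.096]
0 [array([  -2.,   32.,  -46.,   98.,   26.,   62., -147.])]
-60 [array([ -69.,   40.,   66.,   99.,  -39.,   67., -142.])]
180 [array([  6.,  38., -64.,  97.,  37.,  68.,  22.])]
120 [array([  6.,  38., -63.,  97.,  36.,  68., -37.])]
90 [array([  4.,  36., -60.,  97.,  34.,  66., -65.])]
-90 [array([  5.,  37., -61.,  97.,  34.,  67., 115.])]
4.725 [0.48949055 0.27044493 0.24988808] [  -2.3   31.7  -46.3   97.6   25.5   61.9 -146.8]
```

View pics/w1.png

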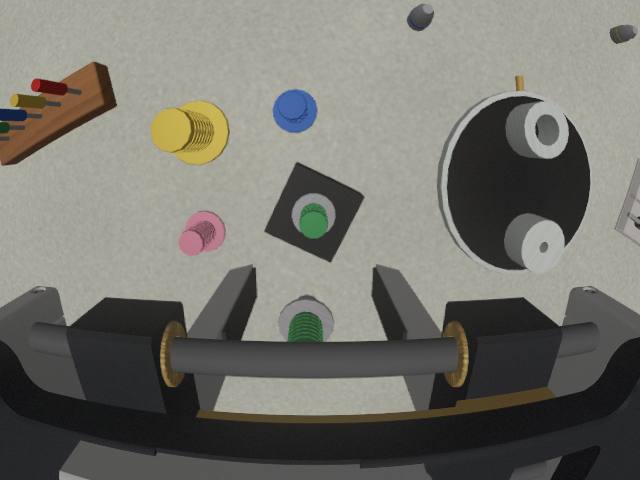

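The wrist view shows the gauge handle top at about (314,222), clear of its neighbours between the open fingers. The wide bore is at (547,130) and the narrow at (543,247). I'll cross-check these by ray casting, check reachability, then grasp.

```bash
python3 - <<'E'
from h import *
from workcell import *
c=get_calibration("wrist");K,R,t=c["K"],c["R"],c["t"];o=-R.T@t
img=cv2.imread("pics/w1.png");hsv=cv2.cvtColor(img,cv2.COLOR_BGR2HSV)
def ray(u,v,z):
    a=np.array([(u-K[0,2])/K[0,0],(v-K[1,2])/K[1,1]]);r=np.linalg.norm(a)
    w=R.T@np.r_[a/r*np.sin(r),np.cos(r)];return (o+w*(z-o[2])/w[2]).round(4)
m=near(cv2.inRange(hsv,(45,100,95),(80,255,255)),(314,222),24)
(x,y),r=cv2.minEnclosingCircle(big(m)); print("handle top",x,y,r,ray(x,y,.1),ray(x+r,y,.1))
print("wide",ray(547,130,.075),"narrow",ray(543,247,.075),"flange",ray(314,215,.05))
q0=monitor.read_state()["joints"]
for p in([.489,.2712,.062],[.489,.2712,.2],[.4585,.0092,.2],[.4585,.0092,.13],[.59,.0178,.2],[.59,.0178,.085]):
    print(p,ctrl.solve_ik(p,[180,0,0]).round(0))
E
```

```text
handle top 313.0 220.742431640625 17.009170532226562 [0.4927 0.2716 0.1   ] [0.4927 0.2563 0.1   ]
wide [0.5899 0.0183 0.075 ] narrow [0.459  0.0105 0.075 ] flange [0.4888 0.2706 0.05  ]
[0.489, 0.2712, 0.062] [  -9.   45.  -36.  108.   39.   41. -158.]
[0.489, 0.2712, 0.2] [  -4.   35.  -44.  101.   29.   56. -150.]
[0.4585, 0.0092, 0.2] [  29.   27.  -48.  116.   27.   49. -124.]
[0.4585, 0.0092, 0.13] [  24.   33.  -42.  120.   35.   39. -131.]
[0.59, 0.0178, 0.2] [  22.   37.  -44.   96.   30.   59. -122.]
[0.59, 0.0178, 0.085] [  19.   45.  -38.  102.   37.   46. -128.]
```

```bash
python3 - <<'E'
from h import *
from workcell import *
def st(l):
    s=monitor.read_state();print(l,round(s["clock"],2),s["position"].round(4),s["ee_rot"].round(1),s["ft_force"].round(1),round(s["width"],4),round(s["grip_force"],1));return s
print(ctrl.move_straight([.4895,.2712,.062],v=.12,threshold=8)); st("down")
ctrl.move_gripper(.0,25); st("grip")
ctrl.move_straight([.4895,.2712,.2],v=.12); s=st("lift")
ctrl.goto([.459,.0095,.2],[180,0,0]); st("over narrow")
np.savez("pics/wc.npz",**get_calibration("wrist"))
p,_=camera("wrist"); cv2.imwrite("pics/w2.png",p[:,:,::-1])
p,d=camera("scene"); cv2.imwrite("pics/s2.png",cv2.resize(p[60:360,180:480,::-1],(600,600)))
E
```

```text
False
down 6.49 [0.4899 0.2715 0.0626] [-1.8e+02 -1.0e-01 -0.0e+00] [ 0.4 -0.  -0.2] 0.06 0.0
grip 7.12 [0.4895 0.2711 0.0621] [180.  -0.  -0.] [ 0.1 -0.   1.7] 0.0258 25.0
lift 8.42 [0.4891 0.2708 0.1993] [1.8e+02 1.0e-01 0.0e+00] [ 0.1  0.2 -2.8] 0.0255 25.0
over narrow 9.44 [0.4597 0.011  0.2003] [-1.799e+02 -1.000e-01  1.000e-01] [ 1.4 -0.1 -1.7] 0.0257 25.0
```

View pics/w2.png

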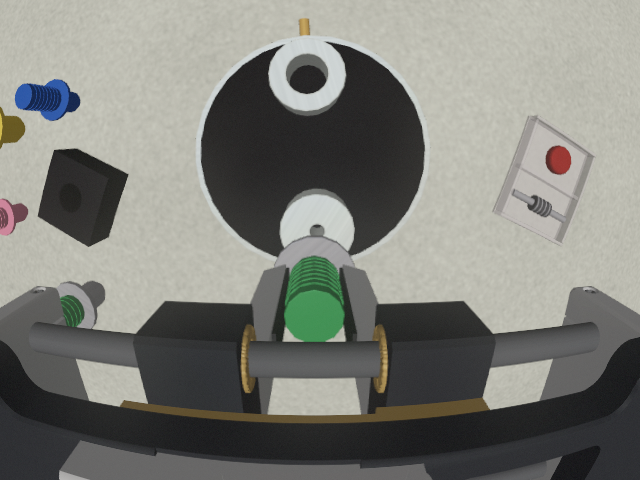

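View pics/s2.png

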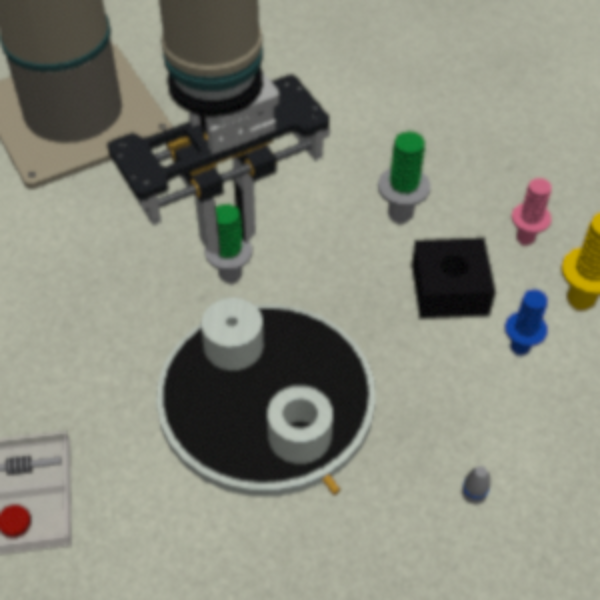

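The gauge is held upright over the narrow collar: in the wrist view the narrow bore is at (317,231) just ahead of the flange, and the wide bore is at (307,74). Now the guarded touch.

```bash
python3 - <<'E'
from workcell import *
def st(l):
    s=monitor.read_state();print(l,round(s["clock"],2),s["position"].round(4),s["ft_force"].round(1),round(s["grip_force"],1));return s
ctrl.move_straight([.459,.0095,.142],v=.08); ctrl.sleep(.3); st("near")
print(ctrl.move_straight([.459,.0095,.127],v=.02,threshold=4)); st("touch")
ctrl.sleep(.3); st("hold")
E
```

```text
near 10.72 [0.4592 0.0094 0.1423] [ 0.3  0.1 -2. ] 25.0
True
touch 11.26 [0.4591 0.0095 0.1319] [ 0.5 -0.1  5.7] 25.0
hold 11.56 [0.4591 0.0095 0.1319] [-0.7  0.1  5.2] 25.0
```

```bash
python3 - <<'E'
from workcell import *
import cv2
def st(l):
    s=monitor.read_state();print(l,round(s["clock"],2),s["position"].round(4),s["ft_force"].round(1),round(s["grip_force"],1));return s
ctrl.move_straight([.459,.0095,.165],v=.08)
ctrl.move_straight([.590,.0180,.165],v=.12)
ctrl.move_straight([.590,.0180,.142],v=.06); ctrl.sleep(.3); st("over wide")
hit=ctrl.move_straight([.590,.0180,.088],v=.03,threshold=4); s=st(f"lowered {hit}")
p,_=camera("scene"); cv2.imwrite("pics/s3.png",cv2.resize(p[160:310,240:440,::-1],(800,600)))
E
```

```text
over wide 14.2 [0.5902 0.0181 0.1423] [ 0.2 -0.3 -1.6] 25.0
lowered True 15.69 [0.5899 0.018  0.092 ] [-0.5  0.1  4.7] 25.0
```

View pics/s3.png

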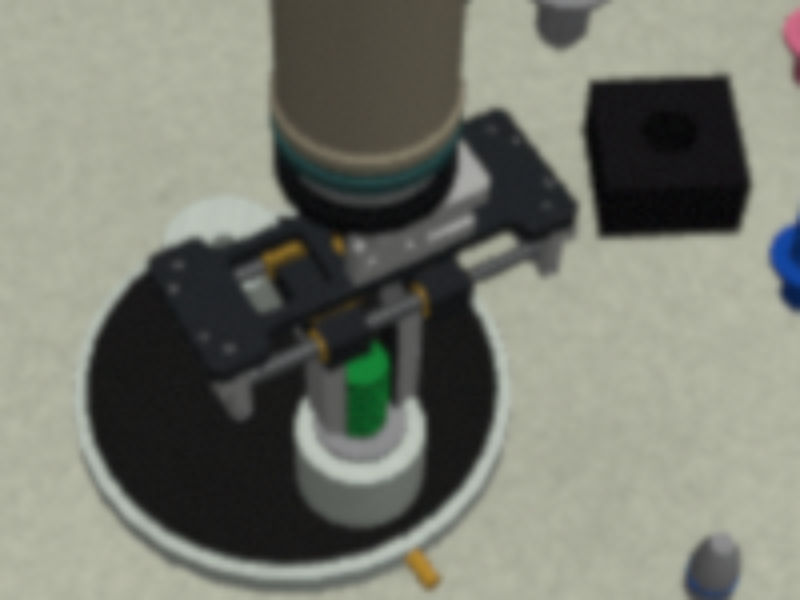

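The gauge stands in the wide collar with its flange on the rim, at crop position (362,430), and contact came at the expected TCP height of 0.092 m. Now I'll release and retreat.

```bash
python3 - <<'E'
from workcell import *
import cv2
ctrl.sleep(.2)
ctrl.move_gripper(.06); ctrl.sleep(.2)
ctrl.move_straight([.590,.018,.25],v=.1)
ctrl.goto([.47,.2,.3],[180,0,0]); ctrl.sleep(.3)
s=monitor.read_state();print(s["clock"],s["position"])
p,_=camera("scene"); cv2.imwrite("pics/s4.png",cv2.resize(p[160:310,240:440,::-1],(800,600)))
E
```

```text
19.7833 [0.47057026 0.19906002 0.2995427 ]
```

View pics/s4.png

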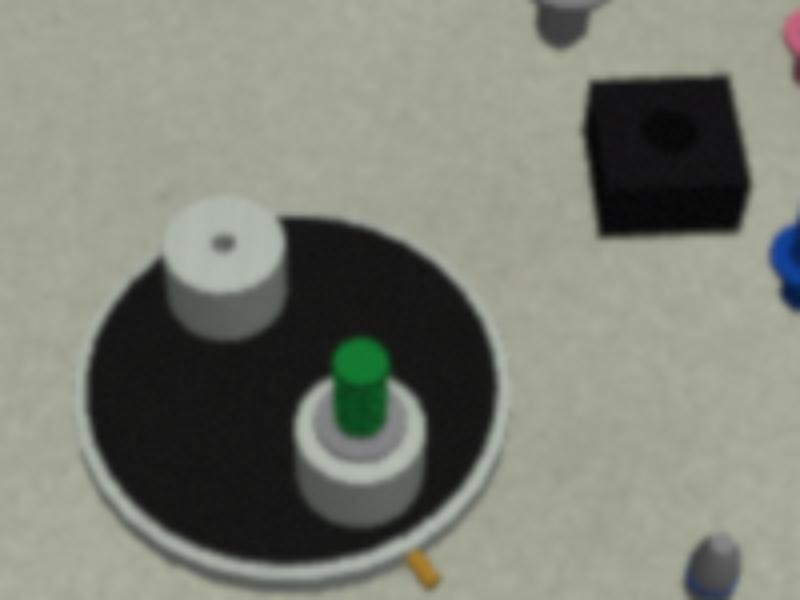

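The gauge stands upright and centred in the wide collar at crop position (361,425). Both collars are where they started, and the arm is clear.

```bash
python3 -c "
from workcell import ticket
print(ticket.job_done())"
```

```text
the job is handed in; nothing more can be done
None
```

The job is handed in, with no verdict returned: the gauge touched the narrow collar's mouth without going in, then was lowered into the wide collar and left standing there, flange on the rim, with both collars still in place.

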